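# Unpin the brushing slide, park the pin, shut the slide

### The arm

A 6-joint arm with a two-finger parallel gripper is mounted at the origin on the work surface. World frame = base frame: x ahead of the robot, y to its left, z up, the work surface at z = 0. Lengths are in m, angles in rad, forces in N, time in s.
With the tool pointing down it reaches from about 0.225 to 0.875 m from the base axis. Payload 3.4 kg.
Tool frame: the origin (TCP) lies at the very end of the fingers, on their centre line; the grasp point (between the pads) lies manip.grip_point_offset behind it (manip.grip_point_offset is the distance from the TCP to the grasp point, in m); z points along the fingers, y is the line along which they close (so a half turn about z gives the same grasp; the last joint's range is limited). The gripper opens to 85 mm and grips with 20 to 120 N. Pads are 22 mm wide; open, the fingers measure 114 mm over their backs; the gripper's body (76 mm by 85 mm) begins 54 mm behind the grasp point. The pads swing forward as they close: fully open they stand 13 mm farther back than shut.
Start: joints at [-1.441, 0.276, 1.505, -0, 1.361, -0.121], TCP at [0.143, -0.557, 0.231] pointing down, gripper open.
Joint ranges: [-2.89, 2.89], [-0.75, 2.08], [0.22, 2.7], [-1.18, 4.32], [0.11, 2.71], [-2.7, 2.7]. Speed limits (rad/s): [2.57, 2.57, 3.14, 3.14, 3.14, 3.14].

### API

Orientations are given as a unit quaternion [w, x, y, z].
In Python, from rig import manip gives the robot as it stands.
- The arm moves only by the shell command python3 -m pendant 'ROWS' [FORCE]. ROWS is JSON, a list of rows, each an object of numbers: "jaw": the opening, from -1 (shut) to 1 (fully open); "tx", "ty", "tz": the shift along the world's x, y, z in cm; "ax", "ay", "az": the turn, a rotation vector about the world's x, y, z in degrees. In form: [{"jaw": .., "tx": .., "ty": .., "tz": .., "ax": .., "ay": .., "az": ..}, ...]. A call has 1 to 10 rows; each row is the pose to reach, as a shift and turn from the pose commanded when the call began; what a row does not reach only later rows make up. A row lasts 1/8 s, in which the tool goes at most 62.5 mm and 10.7 degrees, less where a joint would pass 70% of its speed; a pose out of reach is approached as far as the arm can. A call with a gripper value outside its range is refused whole. The fingers move at their own pace and stop on an object; FORCE is the grip in N (left out, the last holds). Time passes only in rows, so rows that repeat a pose let the fingers close. It gives the time, the measured TCP pose, the force, the opening and the grip force at its end, in the units of the state.
- manip.get_state(): the state, without advancing time (a new reading comes with each control period).
- manip.get_image(name): name is "side" or "top" or "wrist"; returns a dict with "pixels" (400x640x3 uint8, blue, green, red), "depth" (400x640 float32, m along the optical axis (not along the pixel's ray), 0 where there is no reading), "fx", "fy", "cx", "cy" (pixels), "pose" (4x4, takes a point from camera to world coordinates). Camera axes: x right, y down, z forward; pixel columns grow to the right and rows downward; lengths in m; the calibration is good to about 2 mm. A picture is of the moment at which its call begins.
- manip.sign_off(): hands the job in; it is judged then, once.
The state is a dict: "clock": time; "qpos": joint angles; "qd": joint speeds; "effort": joint torques, N m; "position": TCP position; "ee_rot": TCP orientation; "contact_force": force on the tool from outside, world axes, zero at the start; "moment": the same for the moment, N m; "width": finger opening in m; "gripper_force": force on a finger pad.
Only numpy, scipy, OpenCV 4.12 (cv2) and the standard library are available. Lean on these libraries where they do the work, as an engineer would, in place of code of your own. Each camera call takes 0.05 s, during which the arm holds its last target. There are 200 camera calls.

### The job

The bearing ring is loaded in the slide of the brushing fixture, but the red-knobbed locking pin still blocks the way. Draw the pin straight up out of its bore and hang it upright in the notch of the green bracket, right at the back of the notch with its collar resting on top; then push the yellow plate until the slide is fully home and the guard is shut. Leave the bottle, the loose rings and the deburring tool where they are.

Things in the scene. Friction and masses are not known exactly. Their poses are not given: they have to be found in the camera images.
- fixture: Fixed brushing fixture; origin on the table, z up, yaw within 0.3 rad. Aluminium base plate 150 (x) by 265 (y: -85 to 180) mm, 10 mm thick. The slide runs along its +y into a blue box guard with a clear top (x -55 to 55, y 50 to 176, top at z = 100 mm), mouth facing -y. Dark steel clevis lug at x 50 to 100, y -44 to 0, top at z = 54 mm.
- bore (a point): Mouth of the vertical bore, 12 mm wide, on top of the clevis lug, 54 mm above the table (fixture x = 70, y = -22 mm); axes as the fixture's. The bore goes through both 14 mm cheeks of the lug; the gap between them (z 24 to 40 mm) is open to the slide.
- pin: Loose locking pin, about 100 g, upright in the bore at the start: steel shank 10 mm thick, 40 mm long; steel collar 24 mm wide, 6 mm thick; above it a red round knob 20 mm wide, 36 mm tall. Origin on the axis at the collar's underside, z up: knob at z 6 to 42 mm, shank at z 0 to -40 mm. It lifts out freely; the collar rests on the lug.
- park: Fixed green parking bracket, placed and turned on its own: foot 60 by 70 mm, column at its -y side, level ledge 50 (x) by 60 mm (y -30 to 30), 8 mm thick, top 55 mm above the table, nothing above it. A notch 14 mm wide is cut through the ledge along y, open at the +y edge, closed at y = -7 mm. Origin on the table under the pin's parked axis, z up.
- notch (a point): Where the pin's origin belongs when parked: on the notch's centre line at the height of the ledge's top, 7 mm before the closed end and 30 mm in from the open mouth; axes as the bracket's (mouth towards +y). The shank hangs below the ledge there, clear of the foot.
- carriage (a joint): How far the slide is pushed into the guard, m: 0 fully out, 0.100 fully home at its stop. Starts between 0 and 0.015; with the pin in the bore, a side ear of the yellow plate meets the shank at about 0.023. Friction about 2 N; it stays where it is left. A bearing ring is fixed in it, top 46 mm above the table.
- push_face (a point): Centre of the outer face of the slide's upright yellow push plate, 47 mm above the table; axes as the fixture's. The face looks to the fixture's -y; the plate is 92 mm wide (x), 8 mm thick, from 12 to 62 mm above the table. Push it along the fixture's +y; the space before it is open.
- spray_bottle: Bystander: white bottle with a blue cap, 64 mm wide, 170 mm tall, upright on the table; origin under its centre.
- ring_a: Bystander: loose bright steel bearing ring, 48 mm wide, 22 mm tall; origin under its centre.
- ring_b: Bystander: loose dark steel bearing ring, 48 mm wide, 22 mm tall; origin under its centre.
- deburrer: Bystander: deburring tool like a screwdriver with a black handle, 150 mm long, lying on the table beyond the fixture; x along its length.
Mind the look-alikes: they are no part of the job. Of the things that look like the park, the smaller one is meant. There is more than one size of the pin; the one meant has the size given above.

How it is judged:
By the outcome, as a careful person would: the job done as asked, in the order asked, and still so for the second after the job is handed in, with the robot touching nothing.
It also fails if it takes over 54 s, if anything falls off the work surface, if the arm or the gripper's body presses on something with over 40 N, if the wrist force passes 120 N, or if a joint passes its speed limit or range.

## Working session

There is one attempt and no reset: what is moved stays moved. The work goes in short steps, Python scripts to look and compute and a shell command to move; the robot and the scene stay as the last step left them, time stands still between calls to the robot, and variables do not carry over. Pictures are saved under pics/ and viewed, at most 13 in all, crops included, and the job is handed in when it is done.

```bash
mkdir -p pics
cat > h.py <<'E'
import numpy as np,cv2
from rig import manip
def grab(n,f=None):
    im=manip.get_image(n); np.savez('/tmp/'+(f or n)+'.npz',**{k:np.asarray(v) for k,v in im.items()})
    if f: cv2.imwrite(f'pics/{f}.png',im['pixels'])
    return im
def load(f): return dict(np.load('/tmp/'+f+'.npz'))
def ray(im,u,v,z):
    d=im['pose'][:3,:3]@np.array([(u-im['cx'])/im['fx'],(v-im['cy'])/im['fy'],1]); o=im['pose'][:3,3]
    return o+d*(z-o[2])/d[2]
def cloud(im):
    v,u=np.mgrid[:400,:640]; d=im['depth']
    p=np.stack([(u-im['cx'])/im['fx']*d,(v-im['cy'])/im['fy']*d,d],-1)
    return p@im['pose'][:3,:3].T+im['pose'][:3,3]
E
python3 - <<'E'
from h import *
for n in('top','side'):
    im=grab(n,n+'0'); print(n,im['pose'].round(3).tolist(),im['fx'])
print(manip.get_state(),manip.grip_point_offset)
E
```

```text
top [[-0.025, -0.982, 0.189, 0.355], [-0.999, 0.028, 0.016, -0.182], [-0.021, -0.189, -0.982, 1.332], [0.0, 0.0, 0.0, 1.0]] 489.03514524279166
side [[-0.965, -0.169, 0.199, 0.444], [-0.26, 0.551, -0.793, 0.437], [0.024, -0.817, -0.576, 0.505], [0.0, 0.0, 0.0, 1.0]] 363.3383526696132
{'clock': 0.1, 'qpos': array([-1.44096819e+00,  2.76535270e-01,  1.50601121e+00,  1.40272925e-05,
        1.36073141e+00, -1.20998386e-01]), 'qd': array([-0.00043319, -0.00131228, -0.00361565, -0.0002385 , -0.00135429,
        0.00058367]), 'effort': array([ 1.26112041e-03, -4.17700303e+01, -2.46406031e+01, -1.68323336e-04,
        5.81171174e-03, -1.29277828e-05]), 'position': array([ 0.14265526, -0.55652422,  0.23052236]), 'ee_rot': array([-8.42638693e-04,  9.92145891e-01,  1.25083257e-01,  3.13813229e-06]), 'contact_force': array([-0.01594563,  0.30230599,  0.88318351]), 'moment': array([ 0.01383067, -0.01921289,  0.00286991]), 'gripper_force': 0.0, 'width': 0.08554671582069438} 0.0187
```

View pics/top0.png

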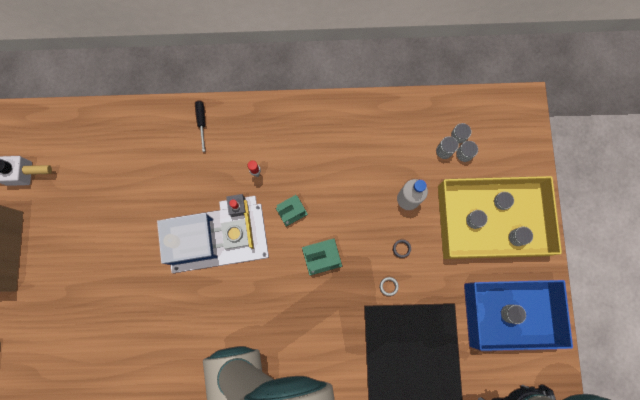

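View pics/side0.png

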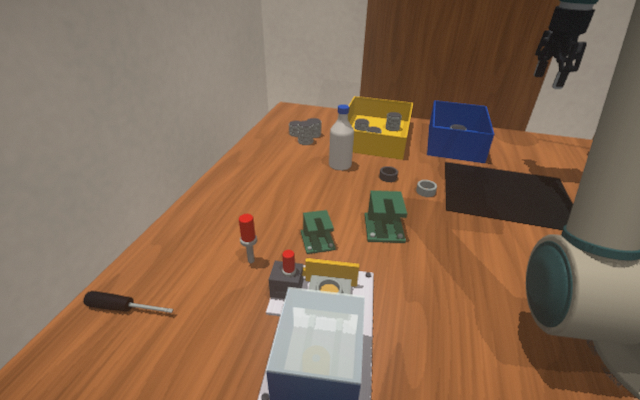

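The top view shows the fixture (213,235) with its pin in the lug (235,204), a larger loose pin (254,167), the small bracket (291,210) and the large one (322,257). The side view shows the small bracket at (318,230) and the pin at (288,262).

Run:
```python
from h import *
for n in('top0','side0'):
    im=load(n); P=cloud(im); hsv=cv2.cvtColor(im['pixels'],cv2.COLOR_BGR2HSV)
    H,S,V=[hsv[...,i].astype(int) for i in range(3)]
    for c,m in dict(red=((H<6)|(H>174))&(S>170)&(V>90),green=(H>60)&(H<88)&(S>90),yellow=(H>20)&(H<30)&(S>150)&(V>100)).items():
        k,lab,st,ce=cv2.connectedComponentsWithStats(m.astype(np.uint8),connectivity=4)
        for i in range(1,k):
            if st[i,4]<25: continue
            q=P[lab==i]; q=q[np.isfinite(q).all(1)]; 
            if q[:,0].mean()<.2 or q[:,1].mean()<-.45: continue
            print(n,c,st[i],ce[i].round(1),'med',np.median(q,0).round(3),'zmax',np.percentile(q[:,2],[5,50,97]).round(3))
            for zt in ([.055] if c=='green' else [.062] if c=='yellow' else [.096]):
                t=q[abs(q[:,2]-zt)<.006]
                if len(t)>8:
                    r=cv2.minAreaRect((t[:,:2]*1000).astype(np.float32)); print('   at',zt,len(t),'mean',t.mean(0).round(4),'rect',np.round(r[0],1),np.round(r[1],1),round(r[2],1))
im=load('top0')['pixels'];c=im[150:290,145:345]; cv2.imwrite('pics/c1.png',cv2.resize(c,None,fx=4,fy=4,interpolation=cv2.INTER_CUBIC))
im=load('side0')['pixels'];c=im[180:320,240:420]; cv2.imwrite('pics/c2.png',cv2.resize(c,None,fx=4,fy=4,interpolation=cv2.INTER_CUBIC))
```

```text
top0 red [250 167   8   6  30] [254.3 169.8] med [ 0.684 -0.02   0.096] zmax [0.078 0.096 0.11 ]
top0 green [284 205  10   9  41] [288.3 208.5] med [ 0.594 -0.102  0.008] zmax [0.004 0.008 0.056]
top0 green [289 211  16  12  54] [297.1 216.2] med [ 0.572 -0.126  0.009] zmax [0.004 0.009 0.057]
top0 green [305 251  22  12 121] [315.1 255.8] med [ 0.463 -0.172  0.009] zmax [0.005 0.009 0.074]
top0 yellow [248 216   3  22  26] [249.  226.4] med [ 0.541 -0.     0.056] zmax [0.045 0.056 0.064]
   at 0.062 14 mean [ 0.5351 -0.0011  0.0597] rect [534.9  -1. ] [44.7  1.7] 6.7
side0 red [239 214  16  28 344] [246.5 227. ] med [ 0.692 -0.008  0.095] zmax [0.066 0.095 0.109]
   at 0.096 69 mean [ 0.6917 -0.0074  0.0957] rect [692.2  -7.6] [22.7  8. ] 16.6
side0 red [282 250  12  22 211] [287.9 259.7] med [0.598 0.042 0.088] zmax [0.066 0.088 0.097]
   at 0.096 96 mean [0.5985 0.0374 0.0949] rect [599.  36.] [16.1 17.4] 18.6
side0 yellow [306 258  52  10 169] [331.2 262.6] med [0.534 0.003 0.061] zmax [0.059 0.061 0.063]
   at 0.062 168 mean [0.5344 0.0028 0.0614] rect [534.2   1.4] [87.7  8.8] 8.2
```

View pics/c1.png

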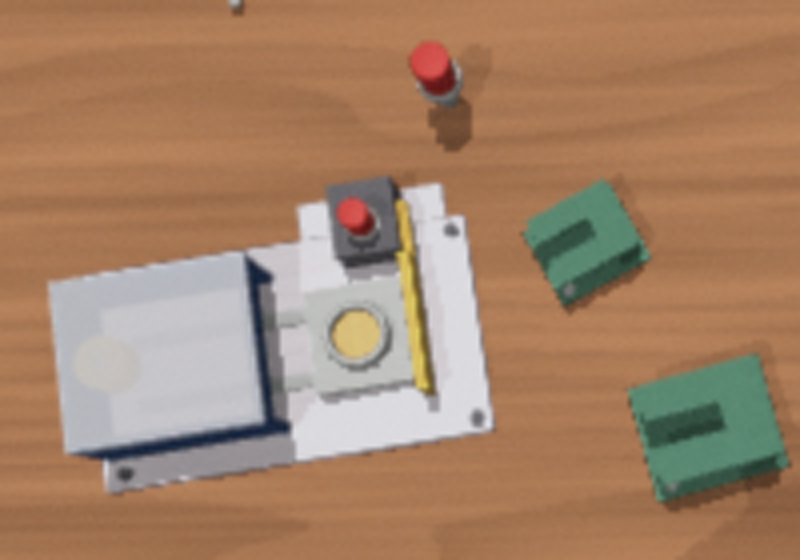

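View pics/c2.png

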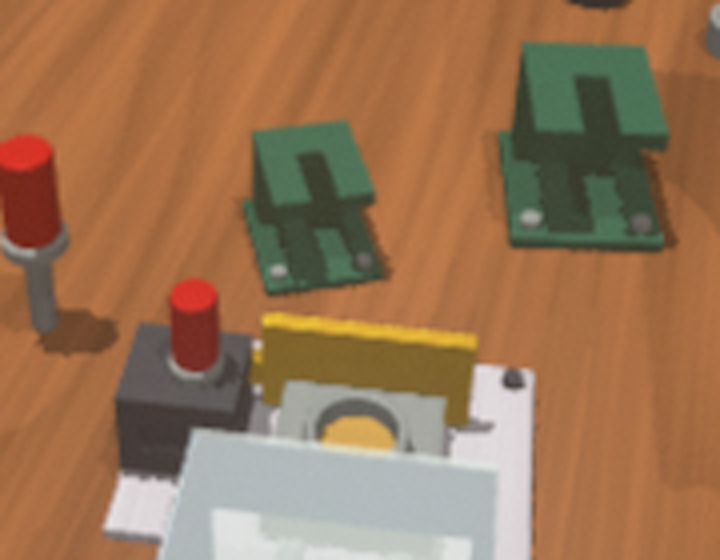

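The crops show the small bracket's notch running from its closed end (592,228) in c1 to its mouth at (537,260), towards world +y and −x. The pin top is at (353,212) in c1 and (194,296) in c2. I'll move over the area for a close wrist view.

```bash
python3 -m pendant '[{"jaw":0,"tx":0,"ty":0,"tz":7},{"jaw":0,"tx":10,"ty":15,"tz":7},{"jaw":0,"tx":15,"ty":20,"tz":7},{"jaw":0,"tx":20,"ty":25,"tz":7},{"jaw":0,"tx":43,"ty":48,"tz":7},{"jaw":0,"tx":43,"ty":48,"tz":7},{"jaw":0,"tx":43,"ty":48,"tz":7},{"jaw":0,"tx":43,"ty":48,"tz":7},{"jaw":0,"tx":43,"ty":48,"tz":7},{"jaw":0,"tx":43,"ty":48,"tz":7}]' 40
python3 -m pendant '[{"jaw":0,"tx":3,"ty":5,"tz":0},{"jaw":0,"tx":3,"ty":5,"tz":0},{"jaw":0,"tx":3,"ty":5,"tz":0},{"jaw":0,"tx":3,"ty":5,"tz":0}]'
python3 - <<'E'
from h import *
im=grab('wrist','w1'); print(im['pose'].round(3).tolist(),im['fx']); s=manip.get_state(); print(s['position'],s['width'],s['clock'])
E
```

```text
[[0.248, -0.928, -0.279, 0.214], [-0.969, -0.239, -0.069, -0.539], [-0.003, 0.288, -0.958, 0.373], [0.0, 0.0, 0.0, 1.0]] 322.2066986222035
[ 0.142643   -0.55663135  0.2306656 ] 0.08572099690938538 0.15invalid input at $[0]: expected keys jaw, tx, ty, tz, ax, ay, az
invalid input at $[0]: expected keys jaw, tx, ty, tz, ax, ay, az
```

View pics/w1.png

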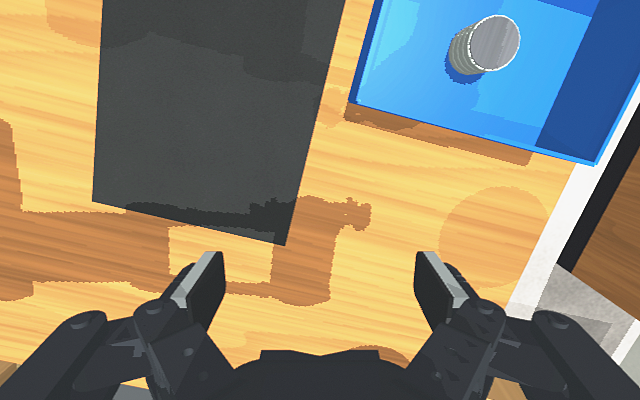

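The moves were refused because every key is required, so this picture shows only the start area: the fingers at (200,290) and (440,290), nothing relevant. I'll resend with all keys.

```bash
python3 -m pendant '[{"jaw":0,"tx":0,"ty":0,"tz":7,"ax":0,"ay":0,"az":0},{"jaw":0,"tx":10,"ty":15,"tz":8,"ax":0,"ay":0,"az":0},{"jaw":0,"tx":20,"ty":28,"tz":8,"ax":0,"ay":0,"az":0},{"jaw":0,"tx":20,"ty":28,"tz":8,"ax":0,"ay":0,"az":0},{"jaw":0,"tx":37,"ty":52,"tz":8,"ax":0,"ay":0,"az":0},{"jaw":0,"tx":37,"ty":52,"tz":8,"ax":0,"ay":0,"az":0},{"jaw":0,"tx":37,"ty":52,"tz":8,"ax":0,"ay":0,"az":0},{"jaw":0,"tx":37,"ty":52,"tz":8,"ax":0,"ay":0,"az":0},{"jaw":0,"tx":37,"ty":52,"tz":8,"ax":0,"ay":0,"az":0},{"jaw":0,"tx":37,"ty":52,"tz":8,"ax":0,"ay":0,"az":0}]' 40
python3 -m pendant '[{"jaw":0,"tx":0,"ty":0,"tz":0,"ax":0,"ay":0,"az":0},{"jaw":0,"tx":0,"ty":0,"tz":0,"ax":0,"ay":0,"az":0},{"jaw":0,"tx":0,"ty":0,"tz":0,"ax":0,"ay":0,"az":0}]'
python3 - <<'E'
from h import *
im=grab('wrist','w2'); print(im['pose'].round(3).tolist(),im['fx']); s=manip.get_state(); print(s['position'],s['width'],s['clock'])
E
```

```text
clock: 1.4
position: [0.4692, -0.0972, 0.3102]
ee_rot: [0.0, 0.992, 0.125, 0.0]
contact_force: [-0.1, -0.7, -0.3]
width: 0.0429
gripper_force: 0.0
clock: 1.78
position: [0.4677, -0.1003, 0.3102]
ee_rot: [0.0, 0.992, 0.124, -0.0]
contact_force: [0.6, 0.2, -0.3]
width: 0.0427
gripper_force: 0.0
[[0.246, -0.928, -0.28, 0.54], [-0.969, -0.236, -0.07, -0.083], [-0.001, 0.288, -0.957, 0.453], [0.0, 0.0, 0.0, 1.0]] 322.2066986222035
[ 0.46766564 -0.1003615   0.310203  ] 0.043009861174028795 1.825
```

View pics/w2.png

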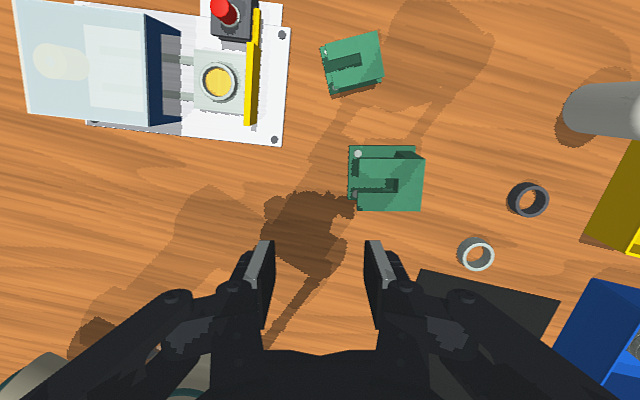

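The wrist view shows the small bracket at (352,63), the pin knob at (222,10) and the plate at (252,68). I'll get closer and measure.

```bash
python3 -m pendant '[{"jaw":0,"tx":7,"ty":5,"tz":-4,"ax":0,"ay":0,"az":0},{"jaw":0,"tx":7,"ty":5,"tz":-4,"ax":0,"ay":0,"az":0},{"jaw":0,"tx":7,"ty":5,"tz":-4,"ax":0,"ay":0,"az":0},{"jaw":0,"tx":7,"ty":5,"tz":-4,"ax":0,"ay":0,"az":0},{"jaw":0,"tx":7,"ty":5,"tz":-4,"ax":0,"ay":0,"az":0}]'
cat > m.py <<'E'
from h import *
import sys
n=sys.argv[1]
im=load(n);P=cloud(im);hsv=cv2.cvtColor(im['pixels'],cv2.COLOR_BGR2HSV)
H,S,V=[hsv[...,i].astype(int) for i in range(3)]
red=((H<8)|(H>172))&(S>130); grn=(H>60)&(H<90)&(S>60); yel=(H>18)&(H<32)&(S>140)
def comps(m,lo=40):
    k,lab,st,ce=cv2.connectedComponentsWithStats(m.astype(np.uint8))
    for i in range(1,k):
        if st[i,4]>lo: yield lab==i,st[i],ce[i]
Z=P[...,2]
for c,m in (('red',red&(Z>.09)),('ledge',grn&(abs(Z-.055)<.005)),('plate',yel&(abs(Z-.062)<.004))):
    for mm,st,ce in comps(m):
        u,v=ce; zt=dict(red=.096,ledge=.055,plate=.062)[c]
        cs,_=cv2.findContours(mm.astype(np.uint8),cv2.RETR_EXTERNAL,cv2.CHAIN_APPROX_NONE)
        ct=max(cs,key=cv2.contourArea)[:,0]
        w=np.array([ray(im,a,b,zt)[:2] for a,b in ct])*1000
        r=cv2.minAreaRect(w.astype(np.float32))
        print(c,st,'z',np.median(Z[mm]).round(4),'ctr',ray(im,u,v,zt).round(4),'rect',np.round(r[0],1),np.round(r[1],1),round(r[2],1))
        if c=='ledge':
            R=np.array(r[0]); 
            # notch: table/foot-level pixels inside the rect
            vv,uu=np.mgrid[:400,:640]; o=im['pose'][:3,3]; d=np.stack([(uu-im['cx'])/im['fx'],(vv-im['cy'])/im['fy'],np.ones(uu.shape)],-1)@im['pose'][:3,:3].T
            W=(o+d*((.055-o[2])/d[...,2:]))[...,:2]*1000-R
            t=np.radians(r[2]); a=np.array([np.cos(t),np.sin(t)]); b=np.array([-np.sin(t),np.cos(t)])
            pa,pb=W@a,W@b
            ins=(abs(pa)<r[1][0]/2-2)&(abs(pb)<r[1][1]/2-2)&~mm&(Z<.05)
            q=np.stack([pa[ins],pb[ins]],1); print('  notch in rect axes (a,b): n',len(q),'pctl',np.percentile(q,[3,50,97],axis=0).round(1).tolist(),'a',a.round(3),'b',b.round(3))
E
python3 - <<'E'
from h import *
im=grab('wrist','w3'); s=manip.get_state(); print(s['position'],s['width'],s['clock'])
E
python3 m.py w3; python3 m.py top0; python3 m.py side0
```

```text
clock: 2.45
position: [0.5379, -0.0502, 0.2712]
ee_rot: [0.0, 0.992, 0.124, 0.001]
contact_force: [0.8, 0.2, -0.3]
width: 0.0424
gripper_force: 0.0
[ 0.53792033 -0.05000104  0.27117526] 0.04269047704973622 2.5
red [314   0  26  12 243] z 0.1056 ctr [ 0.6879 -0.0192  0.096 ] rect [687.2 -19.3] [ 8.5 21.9] 14.3
red [238  81  22  22 370] z 0.0962 ctr [0.5998 0.0338 0.096 ] rect [599.6  33.6] [18.9 19.7] 11.2
ledge [ 354  106   61   57 2076] z 0.0551 ctr [ 0.5923 -0.113   0.055 ] rect [ 590.4 -111.1] [50.  59.6] 27.9
  notch in rect axes (a,b): n 376 pctl [[-6.1, -5.7], [0.1, 10.4], [6.2, 26.8]] a [0.884 0.468] b [-0.468  0.884]
ledge [432 227  20   4  67] z 0.0551 ctr [ 0.5011 -0.2106  0.055 ] rect [ 501.5 -211.4] [ 3.9 23.2] 14.3
red [248 160  10  12  92] z 0.109 ctr [ 0.6969 -0.0151  0.096 ] rect [696.6 -15.5] [23.6 29.9] 90.0
red [229 200   8   8  45] z 0.0967 ctr [0.5977 0.0357 0.096 ] rect [596.6  36.6] [18.3 18.4] 88.4
ledge [277 196  28  26 313] z 0.0557 ctr [ 0.5888 -0.1125  0.055 ] rect [ 588.1 -110.5] [48.8 59.6] 27.8
  notch in rect axes (a,b): n 61 pctl [[-4.7, -5.4], [1.2, 
[... 1168 characters left out ...]
                                                    ~~~~~~~~~~~~~^^^^^^^^^^^^^^^^^^^^
    return _quantile_unchecked(
        a, q, axis, out, overwrite_input, method, keepdims, weights)
    return _ureduce(a,
                    func=_quantile_ureduce_func,
    ...<5 lines>...
                    overwrite_input=overwrite_input,
                    method=method)
    r = func(a, **kwargs)
    result = _quantile(arr,
                       quantiles=q,
    ...<2 lines>...
                       out=out,
                       weights=wgt)
    slices_having_nans = np.isnan(arr[-1, ...])
                                  ~~~^^^^^^^^^
IndexError: index -1 is out of bounds for axis 0 with size 0
```

View pics/w3.png

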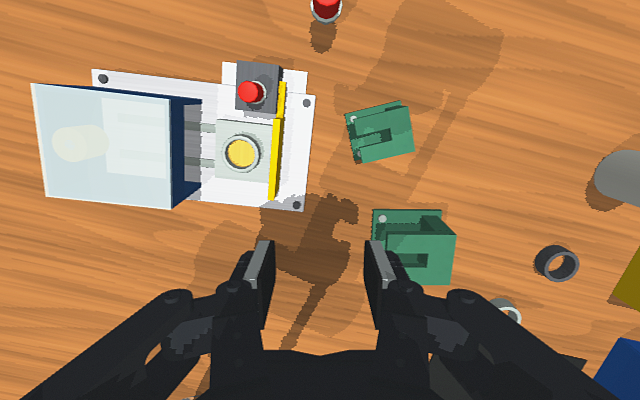

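The ledge rectangle measures 50×59.6 mm at (0.590,−0.111), yaw 27.9°, as specified. The pin is at about (0.5995,0.0345), top z 0.096, also as specified. In w3 the knob is at (250,91) and the ledge at (382,132). Going for the pin.

```bash
python3 -m pendant '[{"jaw":0,"tx":6.1,"ty":8.5,"tz":-3,"ax":0,"ay":0,"az":0},{"jaw":0,"tx":6.1,"ty":8.5,"tz":-6,"ax":0,"ay":0,"az":0},{"jaw":0,"tx":6.1,"ty":8.5,"tz":-10,"ax":0,"ay":0,"az":0},{"jaw":0,"tx":6.1,"ty":8.5,"tz":-14,"ax":0,"ay":0,"az":0},{"jaw":0,"tx":6.1,"ty":8.5,"tz":-16,"ax":0,"ay":0,"az":0},{"jaw":0,"tx":6.1,"ty":8.5,"tz":-18,"ax":0,"ay":0,"az":0},{"jaw":0,"tx":6.1,"ty":8.5,"tz":-19.5,"ax":0,"ay":0,"az":0},{"jaw":0,"tx":6.1,"ty":8.5,"tz":-20.8,"ax":0,"ay":0,"az":0},{"jaw":0,"tx":6.1,"ty":8.5,"tz":-20.8,"ax":0,"ay":0,"az":0}]'
python3 -m pendant '[{"jaw":-0.3,"tx":0,"ty":0,"tz":0,"ax":0,"ay":0,"az":0},{"jaw":-0.6,"tx":0,"ty":0,"tz":0,"ax":0,"ay":0,"az":0},{"jaw":-1,"tx":0,"ty":0,"tz":0,"ax":0,"ay":0,"az":0},{"jaw":-1,"tx":0,"ty":0,"tz":0,"ax":0,"ay":0,"az":0},{"jaw":-1,"tx":0,"ty":0,"tz":0,"ax":0,"ay":0,"az":0},{"jaw":-1,"tx":0,"ty":0,"tz":0,"ax":0,"ay":0,"az":0}]' 40
```

```text
clock: 3.62
position: [0.5988, 0.0358, 0.0616]
ee_rot: [-0.0, 0.992, 0.125, -0.001]
contact_force: [-0.4, -0.7, 0.1]
width: 0.0428
gripper_force: 0.0
clock: 4.38
position: [0.6001, 0.0359, 0.0631]
ee_rot: [0.0, 0.992, 0.125, 0.001]
contact_force: [-0.1, -1.2, 5.5]
width: 0.0191
gripper_force: 39.3
```

```bash
python3 -m pendant '[{"jaw":-1,"tx":0,"ty":0,"tz":0.5,"ax":0,"ay":0,"az":0},{"jaw":-1,"tx":0,"ty":0,"tz":1.5,"ax":0,"ay":0,"az":0},{"jaw":-1,"tx":0,"ty":0,"tz":3,"ax":0,"ay":0,"az":0},{"jaw":-1,"tx":0,"ty":0,"tz":5,"ax":0,"ay":0,"az":0},{"jaw":-1,"tx":0,"ty":0,"tz":7,"ax":0,"ay":0,"az":0},{"jaw":-1,"tx":0,"ty":0,"tz":8,"ax":0,"ay":0,"az":0},{"jaw":-1,"tx":0,"ty":0,"tz":8,"ax":0,"ay":0,"az":0},{"jaw":-1,"tx":0,"ty":0,"tz":8,"ax":0,"ay":0,"az":0}]'
python3 - <<'E'
from h import *
a=grab('wrist')['pixels']; b=grab('side')['pixels']
cv2.imwrite('pics/g1.png',np.hstack([a[150:400,120:520],cv2.resize(b[180:305,220:420],(400,250))]))
E
```

```text
clock: 5.38
position: [0.5987, 0.0361, 0.1416]
ee_rot: [-0.0, 0.992, 0.125, -0.001]
contact_force: [0.2, -0.4, -1.2]
width: 0.0188
gripper_force: 39.3
```

View pics/g1.png

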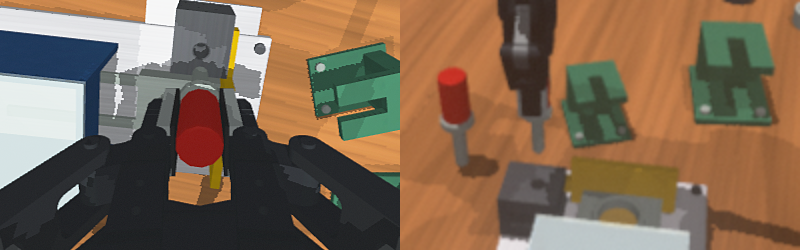

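The pin is held upright and clear of the bore: the knob is at (200,130) in the left half, and the shank is visible at (535,130) in the right. I'll move it above the notch, 8 mm toward the mouth, and check again.

```bash
python3 -m pendant '[{"jaw":-1,"tx":-0.3,"ty":-3,"tz":0,"ax":0,"ay":0,"az":0},{"jaw":-1,"tx":-0.7,"ty":-7,"tz":0,"ax":0,"ay":0,"az":0},{"jaw":-1,"tx":-1,"ty":-11,"tz":0,"ax":0,"ay":0,"az":0},{"jaw":-1,"tx":-1.3,"ty":-13.9,"tz":0,"ax":0,"ay":0,"az":0},{"jaw":-1,"tx":-1.3,"ty":-13.9,"tz":0,"ax":0,"ay":0,"az":0},{"jaw":-1,"tx":-1.3,"ty":-13.9,"tz":0,"ax":0,"ay":0,"az":0}]'
python3 - <<'E'
from h import *
a=grab('wrist','w4'); b=grab('side','s4')
cv2.imwrite('pics/g2.png',np.hstack([a['pixels'][100:400,150:550],cv2.resize(b['pixels'][165:255,270:390],(400,300),interpolation=cv2.INTER_CUBIC)]))
print(manip.get_state()['position'])
for n,im in(('w',a),('s',b)):
    P=cloud(im); hsv=cv2.cvtColor(im['pixels'],cv2.COLOR_BGR2HSV); H,S=hsv[...,0],hsv[...,1]
    m=(H>60)&(H<90)&(S>60)&(abs(P[...,2]-.055)<.004)
    q=P[m]; q=q[(abs(q[:,0]-.59)<.05)&(abs(q[:,1]+.11)<.05)]
    r=cv2.minAreaRect((q[:,:2]*1000).astype(np.float32)); print(n,len(q),np.round(r[0],1),np.round(r[1],1),r[2],np.median(q[:,2]))
    m=((H<8)|(H>172))&(S>130)&(P[...,2]>.12)&(abs(P[...,1]+.103)<.04); q=P[m]
    if len(q)>5: print('red',len(q),np.percentile(q,[3,50,97],axis=0).round(4).tolist())
E
```

```text
clock: 6.22
position: [0.5861, -0.1025, 0.1417]
ee_rot: [-0.001, 0.992, 0.125, -0.0]
contact_force: [0.4, 0.0, -0.8]
width: 0.0186
gripper_force: 39.4
[ 0.58632812 -0.10198498  0.14195472]
w 4054 [ 590.2 -111.8] [50.4 59.5] 27.77923583984375 0.05514750201226372
red 3097 [[0.5785, -0.1111, 0.144], [0.591, -0.1021, 0.1736], [0.5953, -0.0939, 0.1756]]
s 248 [ 590.1 -108.5] [45.9 58.5] 26.693967819213867 0.05506541588903688
```

View pics/g2.png

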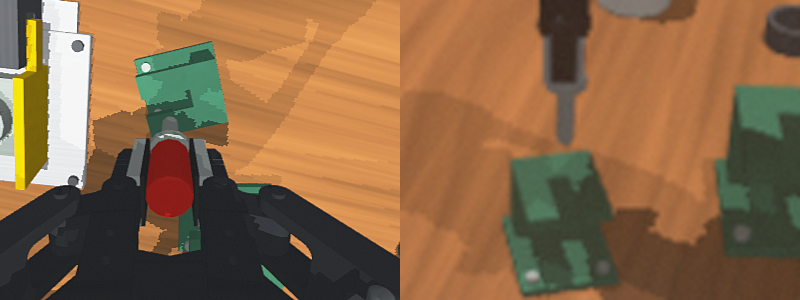

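Wrist view: the knob is held at (170,190), its shank tip points at the notch mouth (185,115), and the side view shows the pin above the ledge. Offset to target is (+4,−9) mm, nearly all along the notch. Lowering with the collar 3 mm above the ledge.

```bash
python3 -m pendant '[{"jaw":-1,"tx":-0.05,"ty":0,"tz":-2,"ax":0,"ay":0,"az":0},{"jaw":-1,"tx":-0.05,"ty":0,"tz":-3.5,"ax":0,"ay":0,"az":0},{"jaw":-1,"tx":-0.05,"ty":0,"tz":-4.5,"ax":0,"ay":0,"az":0},{"jaw":-1,"tx":-0.05,"ty":0,"tz":-5.5,"ax":0,"ay":0,"az":0},{"jaw":-1,"tx":-0.05,"ty":0,"tz":-6.5,"ax":0,"ay":0,"az":0},{"jaw":-1,"tx":-0.05,"ty":0,"tz":-7.4,"ax":0,"ay":0,"az":0},{"jaw":-1,"tx":-0.05,"ty":0,"tz":-7.4,"ax":0,"ay":0,"az":0}]'
```

```text
clock: 7.2
position: [0.5853, -0.1029, 0.0674]
ee_rot: [-0.0, 0.992, 0.125, -0.001]
contact_force: [-0.3, -0.1, -1.1]
width: 0.0188
gripper_force: 39.4
```

```bash
python3 -m pendant '[{"jaw":-1,"tx":0.15,"ty":-0.3,"tz":0,"ax":0,"ay":0,"az":0},{"jaw":-1,"tx":0.3,"ty":-0.6,"tz":0,"ax":0,"ay":0,"az":0},{"jaw":-1,"tx":0.45,"ty":-0.86,"tz":0,"ax":0,"ay":0,"az":0},{"jaw":-1,"tx":0.45,"ty":-0.86,"tz":0,"ax":0,"ay":0,"az":0},{"jaw":-1,"tx":0.45,"ty":-0.86,"tz":0,"ax":0,"ay":0,"az":0}]'
python3 -m pendant '[{"jaw":-1,"tx":0.05,"ty":-0.09,"tz":0,"ax":0,"ay":0,"az":0},{"jaw":-1,"tx":0.05,"ty":-0.09,"tz":0,"ax":0,"ay":0,"az":0},{"jaw":-1,"tx":0.05,"ty":-0.09,"tz":0,"ax":0,"ay":0,"az":0}]'
```

```text
clock: 7.82
position: [0.5904, -0.1116, 0.0683]
ee_rot: [-0.0, 0.992, 0.125, -0.0]
contact_force: [-0.7, 0.2, -0.1]
width: 0.0189
gripper_force: 39.4
clock: 8.2
position: [0.5909, -0.1125, 0.0682]
ee_rot: [0.0, 0.992, 0.125, -0.0]
contact_force: [-0.1, -0.1, -0.3]
width: 0.0193
gripper_force: 39.4
```

Free so far; continue in 1 mm steps until it touches the back.

```bash
python3 -m pendant '[{"jaw":-1,"tx":0.05,"ty":-0.09,"tz":0,"ax":0,"ay":0,"az":0},{"jaw":-1,"tx":0.05,"ty":-0.09,"tz":0,"ax":0,"ay":0,"az":0},{"jaw":-1,"tx":0.05,"ty":-0.09,"tz":0,"ax":0,"ay":0,"az":0}]'
python3 -m pendant '[{"jaw":-1,"tx":0.04,"ty":-0.07,"tz":0,"ax":0,"ay":0,"az":0},{"jaw":-1,"tx":0.04,"ty":-0.07,"tz":0,"ax":0,"ay":0,"az":0},{"jaw":-1,"tx":0.04,"ty":-0.07,"tz":0,"ax":0,"ay":0,"az":0}]'
```

```text
clock: 8.57
position: [0.5912, -0.1131, 0.0682]
ee_rot: [-0.0, 0.992, 0.125, -0.0]
contact_force: [-0.6, 1.0, -0.1]
width: 0.019
gripper_force: 39.5
clock: 8.95
position: [0.5913, -0.1134, 0.0682]
ee_rot: [-0.001, 0.992, 0.125, -0.0]
contact_force: [-1.6, 4.8, 1.5]
width: 0.0189
gripper_force: 39.6
```

Contact with the back is at the expected place. Backing off about 1 mm, then lowering until the collar rests.

```bash
python3 -m pendant '[{"jaw":-1,"tx":-0.08,"ty":0.16,"tz":0,"ax":0,"ay":0,"az":0},{"jaw":-1,"tx":-0.08,"ty":0.16,"tz":-0.2,"ax":0,"ay":0,"az":0},{"jaw":-1,"tx":-0.08,"ty":0.16,"tz":-0.35,"ax":0,"ay":0,"az":0},{"jaw":-1,"tx":-0.08,"ty":0.16,"tz":-0.35,"ax":0,"ay":0,"az":0},{"jaw":-1,"tx":-0.08,"ty":0.16,"tz":-0.35,"ax":0,"ay":0,"az":0}]'
python3 -m pendant '[{"jaw":-1,"tx":0,"ty":0,"tz":-0.1,"ax":0,"ay":0,"az":0},{"jaw":-1,"tx":0,"ty":0,"tz":-0.1,"ax":0,"ay":0,"az":0},{"jaw":-1,"tx":0,"ty":0,"tz":-0.1,"ax":0,"ay":0,"az":0}]'
```

```text
clock: 9.57
position: [0.5913, -0.113, 0.0647]
ee_rot: [0.0, 0.992, 0.125, 0.0]
contact_force: [0.4, -0.8, -1.7]
width: 0.0187
gripper_force: 39.5
clock: 9.95
position: [0.5914, -0.1129, 0.0642]
ee_rot: [0.0, 0.992, 0.125, 0.0]
contact_force: [-0.2, -0.9, 1.8]
width: 0.0188
gripper_force: 39.7
```

```bash
python3 -m pendant '[{"jaw":-1,"tx":0,"ty":0,"tz":-0.05,"ax":0,"ay":0,"az":0},{"jaw":-1,"tx":0,"ty":0,"tz":-0.05,"ax":0,"ay":0,"az":0},{"jaw":-1,"tx":0,"ty":0,"tz":-0.05,"ax":0,"ay":0,"az":0}]'
```

```text
clock: 10.32
position: [0.5914, -0.1129, 0.0641]
ee_rot: [0.001, 0.992, 0.125, 0.001]
contact_force: [-2.0, -1.6, 4.8]
width: 0.0191
gripper_force: 40.1
```

Resting. Release gently and rise.

```bash
python3 -m pendant '[{"jaw":-0.45,"tx":0,"ty":0,"tz":0,"ax":0,"ay":0,"az":0},{"jaw":-0.3,"tx":0,"ty":0,"tz":0,"ax":0,"ay":0,"az":0},{"jaw":-0.1,"tx":0,"ty":0,"tz":0,"ax":0,"ay":0,"az":0},{"jaw":0,"tx":0,"ty":0,"tz":0,"ax":0,"ay":0,"az":0},{"jaw":0,"tx":0,"ty":0,"tz":2,"ax":0,"ay":0,"az":0},{"jaw":0,"tx":0,"ty":0,"tz":5,"ax":0,"ay":0,"az":0},{"jaw":0,"tx":-3,"ty":0,"tz":11,"ax":0,"ay":0,"az":0},{"jaw":0,"tx":-7,"ty":0,"tz":16,"ax":0,"ay":0,"az":0},{"jaw":0,"tx":-10,"ty":3,"tz":18,"ax":0,"ay":0,"az":0},{"jaw":0,"tx":-10,"ty":3,"tz":18,"ax":0,"ay":0,"az":0}]'
python3 -m pendant '[{"jaw":0,"tx":0,"ty":2,"tz":0,"ax":0,"ay":0,"az":0},{"jaw":0,"tx":0,"ty":2,"tz":0,"ax":0,"ay":0,"az":0},{"jaw":0,"tx":0,"ty":2,"tz":0,"ax":0,"ay":0,"az":0}]'
python3 - <<'E'
from h import *
w=grab('wrist','w5'); s=grab('side','s5')
cv2.imwrite('pics/g3.png',np.hstack([w['pixels'][0:300,150:550],cv2.resize(s['pixels'][180:330,270:390],(320,300))]))
for n,im in(('w',w),('s',s)):
    P=cloud(im); hsv=cv2.cvtColor(im['pixels'],cv2.COLOR_BGR2HSV); H,S,V=[hsv[...,i].astype(int) for i in range(3)]
    red=((H<8)|(H>172))&(S>130)&(P[...,2]>.094)&(P[...,2]<.101)&(abs(P[...,1]+.11)<.04)&(abs(P[...,0]-.59)<.04)
    q=P[red]; print(n,'knob top',len(q),((q.max(0)+q.min(0))/2).round(4) if len(q) else '')
    g=(H>60)&(H<90)&(S>60)&(abs(P[...,2]-.055)<.003); q=P[g]; q=q[(abs(q[:,0]-.59)<.05)&(abs(q[:,1]+.11)<.05)]
    r=cv2.minAreaRect((q[:,:2]*1000).astype(np.float32)); print(' ledge',np.round(r[0],1),np.round(r[1],1),round(r[2],1))
    y=(H>15)&(H<35)&(S>100)&(abs(P[...,2]-.062)<.003)&(abs(P[...,1])<.05)&(abs(P[...,0]-.54)<.08); q=P[y]
    if len(q)>10:
        r=cv2.minAreaRect((q[:,:2]*1000).astype(np.float32)); print(' plate top',len(q),np.round(r[0],1),np.round(r[1],1),round(r[2],1))
E
```

```text
clock: 11.58
position: [0.4899, -0.0813, 0.246]
ee_rot: [0.001, 0.992, 0.126, 0.002]
contact_force: [-0.2, -0.6, -0.3]
width: 0.0425
gripper_force: 0.0
clock: 11.95
position: [0.4914, -0.0632, 0.2425]
ee_rot: [0.0, 0.992, 0.125, -0.001]
contact_force: [-0.3, -0.3, -0.3]
width: 0.0424
gripper_force: 0.0
w knob top 430 [ 0.5908 -0.1133  0.097 ]
 ledge [ 590.3 -111.5] [49.9 59.8] 27.8
 plate top 821 [5.34e+02 5.00e-01] [91.4  8.2] 7.6
s knob top 49 [ 0.5899 -0.1116  0.0964]
 ledge [ 589.1 -108.5] [46.7 55.8] 26.6
 plate top 236 [532.9   0.7] [91.3 10.3] 7.3
```

View pics/g3.png

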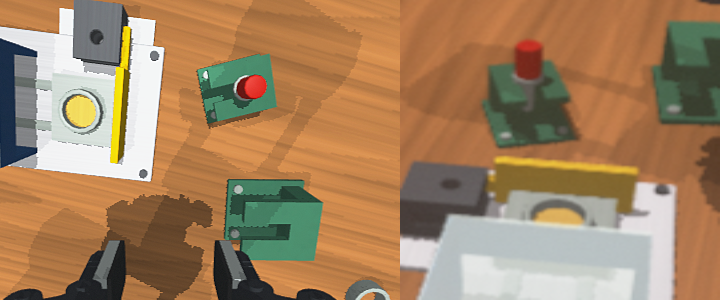

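The pin hangs in the notch: knob at (255,88) in the wrist half, collar flat on the ledge, top z 0.097, at the back. The plate is at (534,0.5) mm, yaw 7.6°. Next I'll shut the jaw, align with the fixture and descend before the plate.

```bash
python3 -m pendant '[{"jaw":-1,"tx":4.3,"ty":1.2,"tz":0,"ax":0,"ay":0,"az":-6.8},{"jaw":-1,"tx":4.3,"ty":1.2,"tz":-4,"ax":0,"ay":0,"az":-6.8},{"jaw":-1,"tx":4.3,"ty":1.2,"tz":-8,"ax":0,"ay":0,"az":-6.8},{"jaw":-1,"tx":4.3,"ty":1.2,"tz":-12,"ax":0,"ay":0,"az":-6.8},{"jaw":-1,"tx":4.3,"ty":1.2,"tz":-16,"ax":0,"ay":0,"az":-6.8},{"jaw":-1,"tx":4.3,"ty":1.2,"tz":-19,"ax":0,"ay":0,"az":-6.8},{"jaw":-1,"tx":4.3,"ty":1.2,"tz":-19.9,"ax":0,"ay":0,"az":-6.8},{"jaw":-1,"tx":4.3,"ty":1.2,"tz":-19.9,"ax":0,"ay":0,"az":-6.8}]' 40
```

```text
clock: 13.05
position: [0.5343, -0.0509, 0.0441]
ee_rot: [0.0, 0.998, 0.066, -0.0]
contact_force: [0.4, 0.8, 0.2]
width: -0.0
gripper_force: 0.0
```

```bash
python3 -m pendant '[{"jaw":-1,"tx":-0.16,"ty":1.2,"tz":0,"ax":0,"ay":0,"az":0},{"jaw":-1,"tx":-0.29,"ty":2.2,"tz":0,"ax":0,"ay":0,"az":0},{"jaw":-1,"tx":-0.42,"ty":3.2,"tz":0,"ax":0,"ay":0,"az":0},{"jaw":-1,"tx":-0.56,"ty":4.2,"tz":0,"ax":0,"ay":0,"az":0},{"jaw":-1,"tx":-0.69,"ty":5.2,"tz":0,"ax":0,"ay":0,"az":0},{"jaw":-1,"tx":-0.83,"ty":6.2,"tz":0,"ax":0,"ay":0,"az":0},{"jaw":-1,"tx":-0.96,"ty":7.2,"tz":0,"ax":0,"ay":0,"az":0},{"jaw":-1,"tx":-1.1,"ty":8.2,"tz":0,"ax":0,"ay":0,"az":0},{"jaw":-1,"tx":-1.2,"ty":9.2,"tz":0,"ax":0,"ay":0,"az":0},{"jaw":-1,"tx":-1.33,"ty":10,"tz":0,"ax":0,"ay":0,"az":0}]'
python3 -m pendant '[{"jaw":-1,"tx":-0.07,"ty":0.5,"tz":0,"ax":0,"ay":0,"az":0},{"jaw":-1,"tx":-0.13,"ty":1,"tz":0,"ax":0,"ay":0,"az":0},{"jaw":-1,"tx":-0.2,"ty":1.5,"tz":0,"ax":0,"ay":0,"az":0},{"jaw":-1,"tx":-0.2,"ty":1.5,"tz":0,"ax":0,"ay":0,"az":0}]'
```

```text
clock: 14.3
position: [0.5208, 0.0502, 0.0442]
ee_rot: [0.0, 0.998, 0.066, 0.0]
contact_force: [2.2, -2.2, 1.4]
width: -0.0002
gripper_force: 1.2
clock: 14.8
position: [0.5203, 0.0596, 0.0454]
ee_rot: [0.005, 0.998, 0.068, 0.001]
contact_force: [1.0, -19.0, 8.1]
width: -0.0001
gripper_force: 1.0
```

Run:
```python
from h import *
for n in('side','top'):
    im=grab(n,n+'6'); P=cloud(im); hsv=cv2.cvtColor(im['pixels'],cv2.COLOR_BGR2HSV); H,S,V=[hsv[...,i].astype(int) for i in range(3)]
    y=(H>15)&(H<35)&(S>100)&(abs(P[...,2]-.062)<.004)&(abs(P[...,1]-.08)<.08)&(abs(P[...,0]-.53)<.08); q=P[y]
    print(n,len(q))
    if len(q)>5: r=cv2.minAreaRect((q[:,:2]*1000).astype(np.float32)); print(' plate top',np.round(r[0],1),np.round(r[1],1),round(r[2],1))
a=load('side6')['pixels'][180:400,220:420]; b=load('top6')['pixels'][180:290,140:280]
cv2.imwrite('pics/g4.png',np.hstack([cv2.resize(a,(400,440)),cv2.resize(b,(400,440))]))
print(manip.get_state()['contact_force'])
```

```text
side 0
top 18
 plate top [487.1  73.7] [19.   7.9] 3.6
[  0.29997871 -19.2995898    9.97030672]
```

View pics/g4.png

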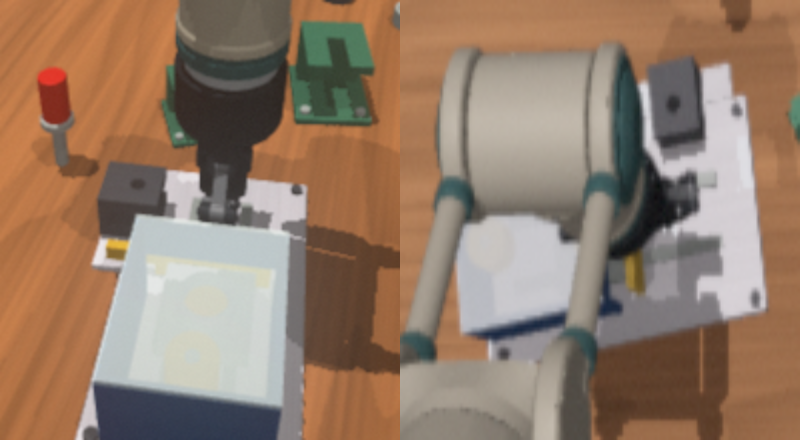

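The side and top views show the plate (yellow at (115,250) and (635,270)) still about 16 mm short of the mouth. The slide should go to the mouth, and there is upward force, so the gripper's rear has met the guard. I'll back off and tilt the tool so its body leans away from the guard.

```bash
python3 -m pendant '[{"jaw":-1,"tx":0.26,"ty":-2,"tz":0,"ax":0,"ay":0,"az":0},{"jaw":-1,"tx":0.52,"ty":-4,"tz":0,"ax":0,"ay":0,"az":0},{"jaw":-1,"tx":0.52,"ty":-4,"tz":0,"ax":10,"ay":1.3,"az":0},{"jaw":-1,"tx":0.52,"ty":-4,"tz":0,"ax":20,"ay":2.6,"az":0},{"jaw":-1,"tx":0.52,"ty":-4,"tz":-0.3,"ax":29.7,"ay":4,"az":0},{"jaw":-1,"tx":0.52,"ty":-4,"tz":-0.3,"ax":29.7,"ay":4,"az":0},{"jaw":-1,"tx":0.52,"ty":-4,"tz":-0.3,"ax":29.7,"ay":4,"az":0}]'
```

```text
clock: 15.78
position: [0.5231, 0.0253, 0.0412]
ee_rot: [-0.258, 0.964, 0.064, -0.018]
contact_force: [0.1, -0.1, -0.4]
width: 0.0001
gripper_force: 0.0
```

```bash
python3 -m pendant '[{"jaw":-1,"tx":-0.16,"ty":1.2,"tz":0,"ax":0,"ay":0,"az":0},{"jaw":-1,"tx":-0.32,"ty":2.4,"tz":0,"ax":0,"ay":0,"az":0},{"jaw":-1,"tx":-0.45,"ty":3.4,"tz":0,"ax":0,"ay":0,"az":0},{"jaw":-1,"tx":-0.56,"ty":4.2,"tz":0,"ax":0,"ay":0,"az":0},{"jaw":-1,"tx":-0.64,"ty":4.8,"tz":0,"ax":0,"ay":0,"az":0},{"jaw":-1,"tx":-0.69,"ty":5.2,"tz":0,"ax":0,"ay":0,"az":0},{"jaw":-1,"tx":-0.69,"ty":5.2,"tz":0,"ax":0,"ay":0,"az":0}]'
python3 -m pendant '[{"jaw":-1,"tx":-0.04,"ty":0.3,"tz":0,"ax":0,"ay":0,"az":0},{"jaw":-1,"tx":-0.04,"ty":0.3,"tz":0,"ax":0,"ay":0,"az":0}]'
```

```text
clock: 16.65
position: [0.5171, 0.0767, 0.0412]
ee_rot: [-0.258, 0.964, 0.064, -0.018]
contact_force: [-0.6, 0.8, 1.2]
width: 0.0002
gripper_force: 0.0
clock: 16.9
position: [0.5168, 0.0794, 0.0412]
ee_rot: [-0.258, 0.964, 0.064, -0.017]
contact_force: [-0.6, -1.3, -0.6]
width: 0.0
gripper_force: 0.4
```

```bash
python3 -m pendant '[{"jaw":-1,"tx":-0.04,"ty":0.3,"tz":0,"ax":0,"ay":0,"az":0},{"jaw":-1,"tx":-0.07,"ty":0.5,"tz":0,"ax":0,"ay":0,"az":0},{"jaw":-1,"tx":-0.07,"ty":0.5,"tz":0,"ax":0,"ay":0,"az":0}]'
python3 -m pendant '[{"jaw":-1,"tx":-0.04,"ty":0.3,"tz":0,"ax":0,"ay":0,"az":0},{"jaw":-1,"tx":-0.07,"ty":0.5,"tz":0,"ax":0,"ay":0,"az":0},{"jaw":-1,"tx":-0.07,"ty":0.5,"tz":0,"ax":0,"ay":0,"az":0}]'
```

```text
clock: 17.27
position: [0.5166, 0.0819, 0.0411]
ee_rot: [-0.255, 0.965, 0.065, -0.017]
contact_force: [-1.9, -10.6, 4.6]
width: -0.0002
gripper_force: 5.1
clock: 17.65
position: [0.5167, 0.0822, 0.0411]
ee_rot: [-0.251, 0.966, 0.066, -0.016]
contact_force: [-5.6, -27.9, 13.6]
width: -0.0001
gripper_force: 13.1
```

Firm stop. I'll retreat (back, then up) and check.

```bash
python3 -m pendant '[{"jaw":-1,"tx":0.26,"ty":-2,"tz":0,"ax":0,"ay":0,"az":0},{"jaw":-1,"tx":0.6,"ty":-4.5,"tz":0,"ax":0,"ay":0,"az":0},{"jaw":-1,"tx":0.6,"ty":-4.5,"tz":4,"ax":0,"ay":0,"az":0},{"jaw":-1,"tx":0.6,"ty":-4.5,"tz":9,"ax":0,"ay":0,"az":0},{"jaw":-1,"tx":0.6,"ty":-4.5,"tz":14,"ax":-10,"ay":0,"az":0},{"jaw":-1,"tx":-5,"ty":-4.5,"tz":18,"ax":-20,"ay":0,"az":0},{"jaw":-1,"tx":-10,"ty":-4.5,"tz":18,"ax":-29,"ay":0,"az":0},{"jaw":-1,"tx":-10,"ty":-4.5,"tz":18,"ax":-29,"ay":0,"az":0},{"jaw":-1,"tx":-10,"ty":-4.5,"tz":18,"ax":-29,"ay":0,"az":0}]'
python3 - <<'E'
from h import *
for n in('side','top','wrist'):
    im=grab(n,n+'7'); P=cloud(im); hsv=cv2.cvtColor(im['pixels'],cv2.COLOR_BGR2HSV); H,S,V=[hsv[...,i].astype(int) for i in range(3)]
    y=(H>15)&(H<35)&(S>100)&(abs(P[...,2]-.062)<.004)&(abs(P[...,1]-.08)<.08)&(abs(P[...,0]-.53)<.08); q=P[y]
    print(n,len(q))
    if len(q)>5: r=cv2.minAreaRect((q[:,:2]*1000).astype(np.float32)); c=np.array(r[0])-[526.4,48.6]; print(' plate top',np.round(r[0],1),np.round(r[1],1),round(r[2],1),'fixture y',round(float(c@[-.132,.991]),1))
    red=((H<8)|(H>172))&(S>130)&(P[...,2]>.09)&(P[...,2]<.101)&(abs(P[...,1]+.11)<.04)&(abs(P[...,0]-.59)<.04)
    q=P[red]; print(' knob top',len(q),((q.max(0)+q.min(0))/2).round(4) if len(q) else '')
a=load('side7')['pixels'][180:400,220:420]; b=load('wrist7')['pixels'][:250,150:550]
cv2.imwrite('pics/g5.png',np.hstack([cv2.resize(a,(390,440)),cv2.resize(b,(410,440))]))
E
```

```text
clock: 18.77
position: [0.4153, 0.0451, 0.2212]
ee_rot: [-0.009, 0.998, 0.058, -0.033]
contact_force: [0.1, -0.5, -1.3]
width: 0.0002
gripper_force: 0.0
side 0
 knob top 66 [ 0.5901 -0.1117  0.0943]
top 3
 knob top 32 [ 0.5899 -0.1121  0.0972]
wrist 986
 plate top [513.5  91.4] [75.7  8.3] 7.7 fixture y 44.1
 knob top 0
```

View pics/g5.png

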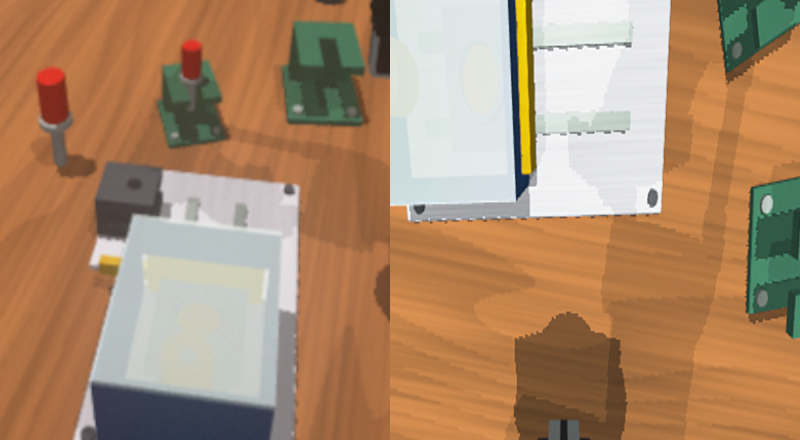

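The pin is parked (190,65). The wrist view shows the plate at the guard's mouth (525,90), centre at fixture y ≈ 44 mm against an expected ~46. The gripper may again have touched the guard, so I'll confirm by pushing once more with the slim side of the gripper (quarter turn) and a tilt.

```bash
python3 -m pendant '[{"jaw":-1,"tx":1,"ty":-0.2,"tz":0,"ax":0,"ay":0,"az":10},{"jaw":-1,"tx":2,"ty":-0.4,"tz":0,"ax":0,"ay":0,"az":20},{"jaw":-1,"tx":4,"ty":-0.6,"tz":0,"ax":0,"ay":0,"az":30},{"jaw":-1,"tx":5,"ty":-0.8,"tz":0,"ax":0,"ay":0,"az":40},{"jaw":-1,"tx":7,"ty":-1,"tz":0,"ax":0,"ay":0,"az":50},{"jaw":-1,"tx":9,"ty":-1.2,"tz":0,"ax":0,"ay":0,"az":60},{"jaw":-1,"tx":10,"ty":-1.5,"tz":0,"ax":0,"ay":0,"az":70},{"jaw":-1,"tx":10.9,"ty":-1.7,"tz":0,"ax":0,"ay":0,"az":80},{"jaw":-1,"tx":10.9,"ty":-1.7,"tz":0,"ax":0,"ay":0,"az":90},{"jaw":-1,"tx":10.9,"ty":-1.7,"tz":0,"ax":0,"ay":0,"az":90}]'
python3 -m pendant '[{"jaw":-1,"tx":0,"ty":0,"tz":-4,"ax":10,"ay":1.3,"az":0},{"jaw":-1,"tx":0,"ty":0,"tz":-8,"ax":20,"ay":2.6,"az":0},{"jaw":-1,"tx":0,"ty":0,"tz":-12,"ax":29.7,"ay":4,"az":0},{"jaw":-1,"tx":0,"ty":0,"tz":-15,"ax":29.7,"ay":4,"az":0},{"jaw":-1,"tx":0,"ty":0,"tz":-17.5,"ax":29.7,"ay":4,"az":0},{"jaw":-1,"tx":0,"ty":0,"tz":-17.5,"ax":29.7,"ay":4,"az":0},{"jaw":-1,"tx":0,"ty":0,"tz":-17.5,"ax":29.7,"ay":4,"az":0}]'
```

```text
clock: 20.18
position: [0.5248, 0.0266, 0.2201]
ee_rot: [0.016, 0.666, 0.745, -0.03]
contact_force: [-0.5, -1.1, -0.1]
width: -0.0
gripper_force: 0.0
clock: 21.05
position: [0.525, 0.0271, 0.0467]
ee_rot: [-0.179, 0.646, 0.728, 0.14]
contact_force: [0.5, 0.1, 0.6]
width: 0.0002
gripper_force: 0.0
```

```bash
python3 -m pendant '[{"jaw":-1,"tx":-0.16,"ty":1.2,"tz":0,"ax":0,"ay":0,"az":0},{"jaw":-1,"tx":-0.32,"ty":2.4,"tz":0,"ax":0,"ay":0,"az":0},{"jaw":-1,"tx":-0.45,"ty":3.4,"tz":0,"ax":0,"ay":0,"az":0},{"jaw":-1,"tx":-0.56,"ty":4.2,"tz":0,"ax":0,"ay":0,"az":0},{"jaw":-1,"tx":-0.64,"ty":4.8,"tz":0,"ax":0,"ay":0,"az":0},{"jaw":-1,"tx":-0.64,"ty":4.8,"tz":0,"ax":0,"ay":0,"az":0}]'
python3 -m pendant '[{"jaw":-1,"tx":-0.04,"ty":0.3,"tz":0,"ax":0,"ay":0,"az":0},{"jaw":-1,"tx":-0.07,"ty":0.5,"tz":0,"ax":0,"ay":0,"az":0},{"jaw":-1,"tx":-0.07,"ty":0.5,"tz":0,"ax":0,"ay":0,"az":0}]'
python3 -m pendant '[{"jaw":-1,"tx":-0.04,"ty":0.3,"tz":0,"ax":0,"ay":0,"az":0},{"jaw":-1,"tx":-0.07,"ty":0.5,"tz":0,"ax":0,"ay":0,"az":0},{"jaw":-1,"tx":-0.07,"ty":0.5,"tz":0,"ax":0,"ay":0,"az":0}]'
```

```text
clock: 21.8
position: [0.5177, 0.0759, 0.0462]
ee_rot: [-0.179, 0.646, 0.729, 0.14]
contact_force: [0.6, -0.5, 0.1]
width: -0.0001
gripper_force: 0.0
clock: 22.18
position: [0.5173, 0.0799, 0.0462]
ee_rot: [-0.179, 0.646, 0.729, 0.14]
contact_force: [-0.5, -1.8, 1.1]
width: 0.0001
gripper_force: 1.0
clock: 22.55
position: [0.5175, 0.0804, 0.0461]
ee_rot: [-0.175, 0.645, 0.731, 0.138]
contact_force: [-2.6, -17.2, 7.0]
width: -0.0
gripper_force: 8.4
```

The stop is in the same place with a different contact geometry: face at fixture y ≈ 42, so the plate front is at 50, the guard mouth. The slide is home. Retreat and do a last check.

```bash
python3 -m pendant '[{"jaw":-1,"tx":0.26,"ty":-2,"tz":0,"ax":0,"ay":0,"az":0},{"jaw":-1,"tx":0.6,"ty":-4.5,"tz":0,"ax":0,"ay":0,"az":0},{"jaw":-1,"tx":0.6,"ty":-4.5,"tz":4,"ax":0,"ay":0,"az":0},{"jaw":-1,"tx":0.6,"ty":-4.5,"tz":9,"ax":0,"ay":0,"az":0},{"jaw":-1,"tx":0,"ty":-4.5,"tz":14,"ax":0,"ay":0,"az":0},{"jaw":-1,"tx":-5,"ty":-4.5,"tz":18,"ax":0,"ay":0,"az":0},{"jaw":-1,"tx":-10,"ty":-4.5,"tz":18,"ax":0,"ay":0,"az":0},{"jaw":-1,"tx":-10,"ty":-4.5,"tz":18,"ax":0,"ay":0,"az":0},{"jaw":-1,"tx":-10,"ty":-4.5,"tz":18,"ax":0,"ay":0,"az":0}]'
python3 - <<'E'
from h import *
ims={n:grab(n) for n in('side','wrist','top')}
for n,im in ims.items():
    P=cloud(im); hsv=cv2.cvtColor(im['pixels'],cv2.COLOR_BGR2HSV); H,S,V=[hsv[...,i].astype(int) for i in range(3)]
    y=(H>15)&(H<35)&(S>100)&(abs(P[...,2]-.062)<.004)&(abs(P[...,1]-.08)<.08)&(abs(P[...,0]-.53)<.08); q=P[y]
    if len(q)>20: r=cv2.minAreaRect((q[:,:2]*1000).astype(np.float32)); c=np.array(r[0])-[526.4,48.6]; print(n,'plate',len(q),np.round(r[1],1),'fixture y',round(float(c@[-.132,.991]),1))
    red=((H<8)|(H>172))&(S>130)&(P[...,2]>.09)&(P[...,2]<.101)&(abs(P[...,1]+.11)<.04)&(abs(P[...,0]-.59)<.04)
    q=P[red]; print(n,'knob top',len(q),((q.max(0)+q.min(0))/2).round(4) if len(q) else '')
d=np.abs(load('side7')['pixels'].astype(int)-ims['side']['pixels']).max(2)[190:310,200:380]; print('fixture-area change px',(d>60).sum())
print(manip.get_state()['qd'].round(3),manip.get_state()['contact_force'].round(1),manip.sign_off())
E
```

```text
clock: 23.68
position: [0.4171, 0.0403, 0.2264]
ee_rot: [-0.179, 0.646, 0.729, 0.141]
contact_force: [0.5, -0.5, -0.4]
width: -0.0
gripper_force: 0.0
side knob top 68 [ 0.5899 -0.1112  0.0944]
wrist plate 753 [91.9  8.1] fixture y 44.5
wrist knob top 0 
top plate 97 [91.  9.] fixture y 46.3
top knob top 42 [ 0.5897 -0.1122  0.0958]
fixture-area change px 0
the job is handed in; nothing more can be done
[ 0.003  0.002  0.002 -0.001  0.003 -0.001] [-0.1  0.6 -0.5] None
```

The job is handed in at about 24 s: the pin hangs upright at the back of the small green bracket's notch, collar on the ledge, and the slide is at its stop with the plate at the guard mouth. On the first push the gripper appeared to touch the guard (about 20 N), so I backed off and finished with the tool tilted.

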